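Open the terminal box at the press console

TASK

Press the snap tab of the grey terminal box fully in with the fingertips so that it releases the cover, then push the cover off its seat, along its guides, on to the ledge, until the whole compartment with the terminals lies open. Only touch and push the cover: do not lift it, leave it lying flat between the guides, and do not disturb the things standing around the box.

Things in the scene. Friction and masses are not known exactly. Their poses are not given: they have to be found in the camera images.
- term_box: Fixed light grey terminal box, 200 x 86 x 40 mm. Origin: on the desk under the middle of the cover's seat; x = the way the cover slides off, z up. In mm along x: back wall -50 to -40 (top 39 above desk), compartment -40 to 30, ledge 30 to 142 (top 31), end stop 142 to 150 (top 44). Cover lies on runners along both long sides (top 34), between guides 68 apart (top 40).
- tab (a joint): Snap tab travel (m), straight down. 0 = fully out, 9 mm above the runners, in the cover's way; 0.011 = fully in, top 1 mm above the ledge. From 0.009 on the cover passes over it. Takes about 6 N, has no spring and stays where it is left. Starts at 0 to 0.002.
- tab_top (a point): Centre of the top face of the snap tab: black block 30 mm (along x) x 26 mm in the ledge just ahead of the cover, 56 mm along x from the box's origin. Axes as the box's. Top is 43 mm above the desk when fully out, 32 mm fully in.
- cover: Loose beige plastic plate 76 (along x) x 64 x 5 mm, about 0.12 kg, on the runners with 2 mm play each side. Origin: centre of its underside; axes as the box's. Seated, it is at 0, 0, 34 mm in the box's frame; pushed along x to the end stop, at x = 104 mm. While the tab is out it can move only about 3 mm.
- cover_rib (a point): Middle of the upright rib across the cover, to push against: 8 mm thick (x), 44 mm long, 14 mm above the plate's top (rib top 53 mm above the desk, plate top 39). This point is 4 mm behind (-x) and 12 mm above the cover's origin. Behind the rib lie 30 mm of flat plate, ahead of it 38 mm.
- loupe: Bystander: small round aluminium magnifier stand, 36 mm across, 32 mm high. Origin: centre of its underside.
- block: Bystander: bright steel block 30 x 70 mm, 30 mm high. Origin: centre of its underside.
- meter: Bystander: grey hand-held meter lying flat, 100 x 48 mm, 30 mm high. Origin: centre of its underside.
- cup: Bystander: white plastic cup, 72 mm across the rim, 85 mm high, standing upright. Origin: centre of its underside.
Not all that is in view belongs to the job. Of the things that look like the cover, the smallest one is meant.

How it is judged (in metres and radians):
On the way, in this order (a step that is already met when the one before it is completed fails the run):
1. the snap tab is pressed in (at least 9 mm) while the cover is still on its seat (value of joint tab above 0.009 m and x of cover in the frame of term_box below 0.006 m), for 0.1 s.
2. the cover is pushed clear of its seat, the compartment open (x of cover in the frame of term_box above 0.068 m), for 0.1 s.
At the end, for the whole second after the job is handed in: The tab is in by at least 9 mm; the cover's centre is 68 mm or more along the box from the middle of its seat (at most 108, the end stop), so that the compartment lies open, and it lies flat on the runners (height within 3 mm, tilt under 0.06 rad) between the guides, at rest (x of cover in the frame of term_box between 0.068 and 0.108 m and y of cover in the frame of term_box between -0.006 and 0.006 m and z of cover in the frame of term_box between 0.031 and 0.037 m and angle between cover's own z axis and vertical below 0.06 rad and angle between the x axis of cover and the x axis of term_box, either way round below 0.15 rad and linear speed of cover below 0.01 m/s and value of joint tab above 0.009 m); the robot touches nothing.
It fails at once if the cover is lifted (more than 6 mm above the runners) or tipped up (more than 0.2 rad) (z of cover in the frame of term_box above 0.04 m or angle between cover's own z axis and vertical above 0.2 rad).
It fails at once if a bystander is shifted more than 15 mm or tipped over (distance of any of loupe, block, meter, cup from where it was at the start of the episode above 0.015 m or angle between any of loupe, block, meter, cup's own z axis and vertical above 0.3 rad).
It also fails if it takes over 35 s, if anything falls off the work surface, if the arm or the gripper's body presses on something with over 40 N, if the wrist force passes 120 N, or if a joint passes its speed limit or range.

ROBOT

A 6-joint arm with a two-finger parallel gripper is mounted at the origin on the work surface. World frame = base frame: x ahead of the robot, y to its left, z up, the work surface at z = 0. Lengths are in mm, angles in rad, forces in N, time in s.
With the tool pointing down it reaches from about 375 to 925 mm from the base axis. Payload 5.7 kg.
Tool frame: the origin (TCP) lies at the very end of the fingers, on their centre line; the grasp point (between the pads) lies 19 mm behind it (manip.grasp_offset is the distance from the TCP to the grasp point, in mm); z points along the fingers, y is the direction in which the jaws open and shut (so a half turn about z gives the same grasp; the last joint's range is limited). The gripper opens to 85 mm and grips with 20 to 120 N. Pads are 22 mm wide; open, the fingers measure 114 mm over their backs; the gripper's body (76 mm by 85 mm) begins 54 mm behind the grasp point. The pads swing forward as they close: fully open they stand 13 mm farther back than shut.
Start: joints at [-1.346, 0.359, 1.51, -0, 1.272, -0.115], TCP at [199.963, -565.666, 231.267] pointing down, gripper open.
Joint ranges: [-2.97, 2.97], [-1.01, 2.36], [0.21, 2.38], [-0.96, 4.11], [0.2, 2.71], [-2.98, 2.98]. Speed limits (rad/s): [2.39, 2.39, 3.14, 3.14, 3.14, 3.14].

INTERFACE

Orientations are given as a rotation vector (axis times angle).
In Python, from workcell import manip gives the robot as it stands.
- The arm moves only by the tool step_arm, never from a script. Its argument "rows" is a list of rows, each an object of numbers: "gripper": the opening, from -1 (shut) to 1 (fully open); "tx", "ty", "tz": the shift along the tool's x, y, z in cm; "spin": the turn about the tool's z in rad. In form: [{"gripper": .., "tx": .., "ty": .., "tz": .., "spin": ..}, ...]. A call has 1 to 5 rows; each row is the pose to reach, as a shift and turn from the pose measured when the call began, along the tool's axes at that moment; what a row does not reach only later rows make up. A row lasts 1/10 s, in which the tool goes at most 50 mm and 8.59 degrees, less where a joint would pass 70% of its speed; a pose out of reach is approached as far as the arm can. A call with a gripper value outside its range is refused whole. The fingers move at their own pace and stop on an object; "grip_force" is the grip in N (left out, the last holds). Time passes only in rows, so rows that repeat a pose let the fingers close. It gives the time, the measured TCP pose, the force and the opening at its end, in the units of the state.
- manip.get_obs(): the state, without advancing time (a new reading comes with each control period).
- manip.grab_frame(name): name is "scene" or "top" or "wrist"; returns (picture, depth): 400x640x3 uint8, blue, green, red; 400x640 float32, mm along the optical axis (not along the pixel's ray), 0 where there is no reading.
- manip.calibration(name): a dict with "vfov" (degrees; the focal length in pixels is half the picture's height over the tangent of half this angle, whatever the lens; pixels are square), "cx", "cy" (the principal point, pixels), "rvec" (rotation vector, rad) and "tvec" (3), from world to camera coordinates, as OpenCV has them. Camera axes: x right, y down, z forward; pixel columns grow to the right and rows downward; lengths in mm; the calibration is good to about 2 mm. A picture is of the moment at which its call begins: read the wrist's pose just before it. calibration takes no time and is no camera call; for the wrist camera it gives the pose at the moment of the call.
- manip.close_job(): hands the job in, once; it reports no verdict.
The state is a dict: "t": time; "joints": joint angles; "joint_vel": joint speeds; "joint_efforts": joint torques, N m; "position": TCP position; "orientation": TCP orientation; "force": force on the tool from outside, world axes, zero at the start; "ft_torque": the same for the moment, N m; "grip_width": finger opening in mm.
Only numpy, scipy, OpenCV 4.12 (cv2) and the standard library are available. Lean on these libraries where they do the work, as an engineer would, in place of code of your own. Each camera call takes 0.05 s, during which the arm holds its last target.

## Working session

There is one attempt and no reset: what is moved stays moved. The work goes in short steps, Python scripts to look and compute and a tool call to move; the robot and the scene stay as the last step left them, time stands still between calls to the robot, and variables do not carry over. Pictures are saved under pics/ and viewed, and the job is handed in when it is done.

Besides the shell and the picture viewer there is one more tool, called after "Request:" by a JSON object that holds its "name" and its "arguments". step_arm: Moves the arm, as the interface text tells. Its arguments: {"type":"object","properties":{"rows":{"type":"array"},"grip_force":{"type":"number"}},"required":["rows"]}

```bash
mkdir -p pics; ls
python3 - <<'E'
from workcell import manip
import cv2,numpy as np
o=manip.get_obs();print(o)
for n in("scene","top","wrist"):
    c=manip.calibration(n);print(n,c)
    p,d=manip.grab_frame(n);cv2.imwrite(f"pics/{n}0.png",p);np.savez(f"pics/{n}0.npz",p=p,d=d,r=np.array(c["rvec"]),t=np.array(c["tvec"]),k=np.array([c["vfov"],c["cx"],c["cy"]]))
E
```

```text
pics
{'t': 0.0, 'joints': array([-1.34607027e+00,  3.59504277e-01,  1.51143352e+00,  4.07284706e-06,
        1.27250740e+00, -1.15072768e-01]), 'joint_vel': array([-0.00046652, -0.00151432, -0.00113783, -0.00025917,  0.00075026,
       -0.00074073]), 'joint_efforts': array([-1.63178138e-03, -5.27615511e+01, -2.78615892e+01, -5.16018226e-04,
        1.29752656e-02,  7.17736441e-06]), 'position': array([ 199.83499462, -565.02027602,  230.45361233]), 'orientation': array([-3.09453630e+00, -5.30875914e-01,  1.53268713e-04]), 'force': array([-0.31704214, -0.01105644, -0.74189086]), 'ft_torque': array([-0.0609546 , -0.02122318, -0.05041585]), 'grip_width': 85.56930692642524}
scene {'vfov': 43.106080090657855, 'cx': 318.5463853022785, 'cy': 198.63071679257817, 'rvec': array([ 1.16451855,  2.45873625, -0.89301273]), 'tvec': array([ 377.73280589, -278.99005703, 1097.62000556])}
top {'vfov': 47.704010653594324, 'cx': 314.06025662076246, 'cy': 199.54877494881003, 'rvec': array([ 2.18527962, -2.16667067,  0.06307179]), 'tvec': array([-41.03623339, 537.64082342, 727.65343778])}
wrist {'vfov': 61.44944166073755, 'cx': 325.8770503433427, 'cy': 196.90891798770838, 'rvec': array([-2.37773156,  1.67947685,  0.23159849]), 'tvec': array([-599.16119561,  -35.16496975,  379.02719324])}
```

View pics/scene0.png

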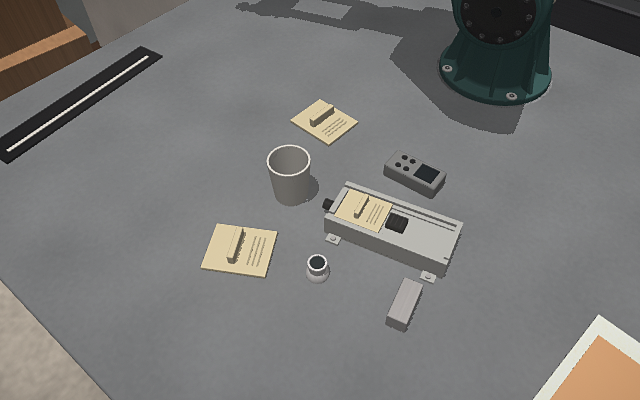

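View pics/top0.png

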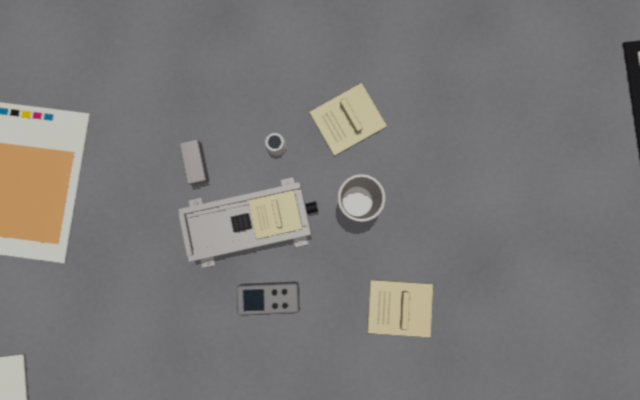

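View pics/wrist0.png

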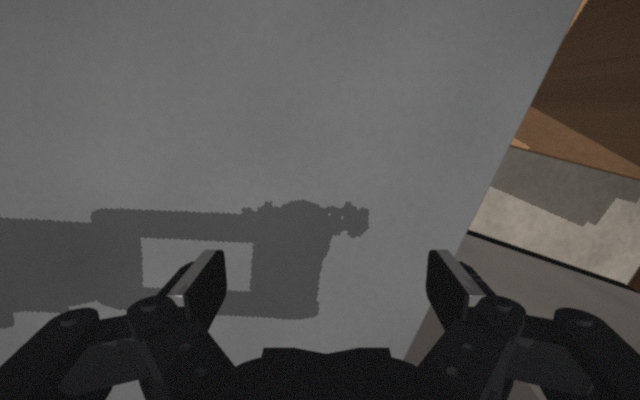

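The scene shows the grey box with the cover seated on it and the two larger look-alike covers lying free. In the top view the tab is at (241,223), the rib at (277,214), and the end stop at the left end, about (185,230). Next I'll measure these.

```bash
cat > h.py <<'E'
import numpy as np,cv2
def load(f):
    z=np.load(f);return z['p'],z['d'],z['r'],z['t'],z['k']
def cloud(d,r,t,k):
    f=200/np.tan(np.radians(k[0]/2));v,u=np.mgrid[:400,:640]
    P=np.stack([(u-k[1])/f*d,(v-k[2])/f*d,d],-1)
    R=cv2.Rodrigues(r)[0];return (P-t.ravel())@R
def proj(W,r,t,k):
    f=200/np.tan(np.radians(k[0]/2));K=np.array([[f,0,k[1]],[0,f,k[2]],[0,0,1.]])
    return cv2.projectPoints(np.float64(W).reshape(-1,1,3),r,t,K,None)[0].reshape(-1,2)
E
python3 - <<'E'
from h import *
for n in("top","scene"):
    p,d,r,t,k=load(f"pics/{n}0.npz");W=cloud(d,r,t,k)
    print(n,(d==0).mean())
    px=dict(top=[(241,223),(277,214),(292,212),(262,217),(210,232),(60,350),(275,143),(194,160),(265,299),(360,190),(185,232)],scene=[(397,222),(361,206),(380,212),(425,240),(200,350),(317,264)])[n]
    for u,v in px: print((u,v),W[v,u].round(1))
p,d,r,t,k=load("pics/top0.npz")
c=cv2.resize(p[120:330,160:400],None,fx=3.3,fy=2.8,interpolation=cv2.INTER_CUBIC)
cv2.imwrite("pics/z.png",cv2.resize(p[175:275,165:335],(800,470),interpolation=cv2.INTER_CUBIC))
W=cloud(d,r,t,k)
hm=np.clip(W[...,2]*4,0,255).astype(np.uint8)
cv2.imwrite("pics/hm.png",cv2.resize(cv2.applyColorMap(hm,cv2.COLORMAP_JET)[100:330,160:440],(700,575),interpolation=cv2.INTER_NEAREST))
E
```

```text
top 0.0038984375
(241, 223) [497.8  80.3  38.8]
(277, 214) [512.3  21.4  50.7]
(292, 212) [516.4  -1.2  35.1]
(262, 217) [507.9  47.1  35.8]
(210, 232) [482.9 132.5  28.6]
(60, 350) [ 2.842e+02  3.858e+02 -3.000e-01]
(275, 143) [629.7  28.4  31.8]
(194, 160) [601.1 161.9  29. ]
(265, 299) [376.   41.1  26.3]
(360, 190) [ 556.  -113.6    2.8]
(185, 232) [482.6 168.6  44.5]
scene 0.0041875
(397, 222) [500.2  83.1  38.6]
(361, 206) [519.9  26.9  53.5]
(380, 212) [502.4  52.   41.2]
(425, 240) [496.7 133.2  30.9]
(200, 350) [829.8 -17.9  -1. ]
(317, 264) [635.3  32.6  32.3]
```

View pics/z.png

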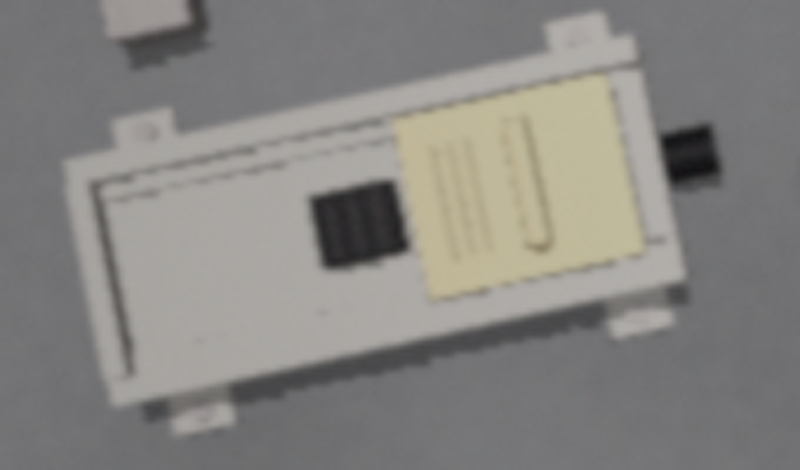

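View pics/hm.png

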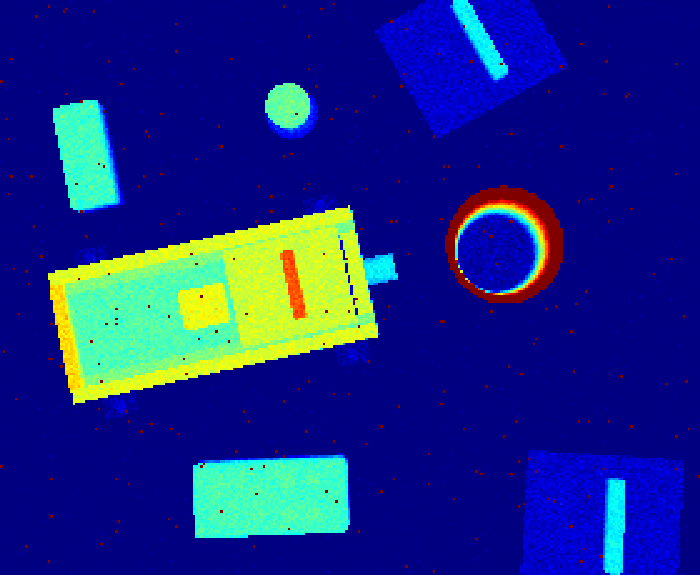

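The top crop and the height map both show the tab (≈(205,307) in the map), the rib (≈(293,285)) and the cover on the box, with the meter, block and loupe beside it and the cup behind. I'll fit the poses.

Run:
```python
from h import *
for n in("top","scene"):
    p,d,r,t,k=load(f"pics/{n}0.npz");W=cloud(d,r,t,k).astype(np.float32)
    m=(d>0)&(W[...,2]>26)&(W[...,2]<58)
    m=cv2.morphologyEx(m.astype(np.uint8),cv2.MORPH_OPEN,np.ones((3,3)))
    N,L,S,C=cv2.connectedComponentsWithStats(m,connectivity=4)
    hsv=cv2.cvtColor(p,cv2.COLOR_BGR2HSV)
    for i in range(1,N):
        if S[i,4]<80: continue
        q=W[L==i]
        if np.abs(q[:,0]).max()>900: continue
        R=cv2.minAreaRect(q[:,:2]); print(n,i,S[i,4],C[i].round(),np.array(R[0]).round(1),np.array(R[1]).round(1),round(R[2],2),'zmed',np.median(q[:,2]).round(1))
    # tab: dark pixels on box
    reg=(abs(W[...,0]-500)<60)&(abs(W[...,1]-80)<120)&(d>0)
    tb=reg&(p.max(-1)<75)&(W[...,2]>30)&(W[...,1]>50)&(W[...,1]<110)
    tb=cv2.morphologyEx(tb.astype(np.uint8),cv2.MORPH_OPEN,np.ones((3,3)))>0
    q=W[tb];
    if len(q): R=cv2.minAreaRect(q[:,:2]);print(' tab',len(q),R,np.median(q[:,2]),q[:,2].max(),np.median(q,0))
    cv=reg&(hsv[...,1]>45)&(W[...,2]>30)&(W[...,2]<45)
    cv=cv2.morphologyEx(cv.astype(np.uint8),cv2.MORPH_OPEN,np.ones((3,3)))>0
    q=W[cv];R=cv2.minAreaRect(q[:,:2]);print(' cover',R,np.median(q[:,2]))
    q=W[reg&(W[...,2]>46.5)&(W[...,2]<60)&(W[...,1]<60)];R=cv2.minAreaRect(q[:,:2]);print(' rib',R,np.median(q,0))
```

```text
Traceback (most recent call last):
cv2.error: OpenCV(4.12.0) /io/opencv/modules/imgproc/src/convhull.cpp:143: error: (-215:Assertion failed) total >= 0 && (depth == CV_32F || depth == CV_32S) in function 'convexHull'
```

```bash
cat > fit.py <<'E'
from h import *
import sys
tag=sys.argv[1]
for n in sys.argv[2:]:
    p,d,r,t,k=load(f"pics/{n}{tag}.npz");W=cloud(d,r,t,k)
    mar=lambda q:[np.array(x).round(2).tolist() for x in cv2.minAreaRect(np.ascontiguousarray(q[:,:2],dtype=np.float32))]
    m=(d>0)&(W[...,2]>24)&(W[...,2]<58)&(np.abs(W[...,0]-500)<300)&(np.abs(W[...,1]-50)<250)
    op=lambda m:cv2.morphologyEx(m.astype(np.uint8),cv2.MORPH_OPEN,np.ones((3,3)))
    N,L,S,C=cv2.connectedComponentsWithStats(op(m),connectivity=4)
    hsv=cv2.cvtColor(p,cv2.COLOR_BGR2HSV)
    for i in range(1,N):
        if S[i,4]<80: continue
        q=W[L==i]; print(n,i,S[i,4],C[i].round(),mar(q),'zmed',np.median(q[:,2]).round(1))
    reg=(abs(W[...,0]-500)<60)&(abs(W[...,1]-80)<120)&(d>0)
    q=W[op(reg&(p.max(-1)<75)&(W[...,2]>30)&(W[...,1]>50)&(W[...,1]<110))>0]
    if len(q):print(' tab',len(q),mar(q),np.median(q,0))
    q=W[op(reg&(hsv[...,1]>45)&(W[...,2]>30)&(W[...,2]<45))>0]
    if len(q):print(' cover',mar(q),np.median(q,0))
    q=W[op(reg&(W[...,2]>46.5)&(W[...,2]<60)&(hsv[...,1]>40))>0]
    if len(q):print(' rib',mar(q),np.median(q,0))
E
python3 fit.py 0 top scene
```

```text
top 1 256 [275. 142.] [[632.56, 29.47], [28.8, 28.27], 0.78] zmed 30.2
top 2 752 [193. 161.] [[599.29, 164.62], [70.2, 30.49], 12.81] zmed 27.8
top 3 215 [369. 191.] [[549.05, -122.02], [57.75, 24.59], 42.12] zmed 42.0
top 4 6605 [244. 221.] [[500.76, 75.11], [86.23, 200.22], 13.12] zmed 36.3
top 5 1800 [268. 299.] [[376.62, 37.3], [47.49, 99.41], 3.3] zmed 28.0
 tab 261 [[498.72, 80.54], [24.36, 27.69], 13.63] [499.29865187  80.37467386  38.84028106]
 cover [[512.13, 27.17], [63.14, 71.91], 12.45] [511.00324668  32.51111133  36.92539441]
 rib [[513.77, 22.12], [42.85, 8.2], 12.84] [513.87028398  21.5780727   50.76361678]
scene 4 1210 [415. 170.] [[378.09, 38.56], [50.88, 99.65], 4.11] zmed 29.2
scene 5 381 [289. 166.] [[521.77, -124.78], [18.83, 52.65], 47.46] zmed 44.4
scene 6 411 [290. 189.] [[552.3, -94.1], [26.35, 61.65], 45.31] zmed 41.6
scene 7 6297 [394. 224.] [[502.23, 71.84], [90.14, 208.63], 12.45] zmed 37.3
scene 12 297 [317. 263.] [[632.78, 29.51], [29.07, 28.38], 39.1] zmed 31.5
scene 13 945 [405. 301.] [[600.19, 165.23], [71.31, 30.01], 13.19] zmed 29.1
 tab 298 [[500.26, 82.16], [27.31, 29.42], 13.51] [503.64288462  82.85477004  39.80081627]
 cover [[512.52, 26.55], [65.2, 76.67], 13.25] [514.62414628  31.87240892  38.20304683]
 rib [[514.49, 22.82], [42.91, 8.53], 13.54] [516.60715817  23.98648082  51.95241313]
```

```bash
cat > go.py <<'E'
import sys,numpy as np
from scipy.spatial.transform import Rotation as R
from workcell import manip
A=np.radians(103.2);O=np.array([512.4,26.4]);e=np.array([np.cos(A),np.sin(A)]);n=np.array([-e[1],e[0]])
o=manip.get_obs();M=R.from_rotvec(o['orientation']).as_matrix();p=o['position']
q=(p[:2]-O)@np.array([e,n]).T
print('t',round(o['t'],2),'box frame TCP',q.round(2),'z',p[2].round(2),'yaw',np.degrees(np.arctan2(M[1,0],M[0,0])).round(2),'F',o['force'].round(1),'Fx_box',(o['force'][:2]@e).round(1),'w',o['grip_width'],'j',o['joints'].round(2), 'world',p.round(1))
if len(sys.argv)>1:
    bx,by,z=map(float,sys.argv[1:4]);T=np.r_[O+bx*e+by*n,z]
    d=M.T@(T-p)/10;dy=A-np.arctan2(M[1,0],M[0,0]);print('move cm',d.round(2),'spin',round(-((dy+np.pi)%(2*np.pi)-np.pi),3))
E
python3 go.py 59 0 130
```

```text
t 0.15 box frame TCP [-504.57  439.38] z 230.63 yaw 19.47 F [-0.6  0.2 -0.3] Fx_box 0.3 w 85.50970368296164 j [-1.35  0.36  1.51 -0.    1.27 -0.12] world [ 199.8 -565.2  230.6]
move cm [ 49.83 -51.21  10.15] spin -1.461
```

Request:
{"name": "step_arm", "arguments": {"rows": [{"gripper":-1,"tx":3,"ty":-3,"tz":0,"spin":-0.15},{"gripper":-1,"tx":6.5,"ty":-6.5,"tz":0,"spin":-0.3},{"gripper":-1,"tx":10,"ty":-10,"tz":0,"spin":-0.45},{"gripper":-1,"tx":13.5,"ty":-13.5,"tz":0,"spin":-0.6},{"gripper":-1,"tx":17,"ty":-17,"tz":0,"spin":-0.75}], "grip_force": 60}}

```text
t: 0.65
position: [303.8, -346.3, 230.7]
orientation: [-2.681, -1.635, -0.001]
force: [0.5, -0.8, 0.6]
grip_width: 12.0
```

```bash
python3 go.py 59 0 130
```

```text
t 0.65 box frame TCP [-315.23  288.21] z 230.72 yaw 62.75 F [ 0.5 -0.8  0.6] Fx_box -0.9 w 12.013776797229594 j [-1.    0.16  1.8   0.    1.19 -0.53] world [ 303.8 -346.3  230.7]
move cm [47.16 -2.33 10.14] spin -0.706
```

Request:
{"name": "step_arm", "arguments": {"rows": [{"gripper":-1,"tx":5,"ty":0,"tz":0,"spin":-0.15},{"gripper":-1,"tx":10,"ty":0,"tz":0,"spin":-0.3},{"gripper":-1,"tx":15,"ty":-0.5,"tz":0,"spin":-0.45},{"gripper":-1,"tx":20,"ty":-0.5,"tz":0,"spin":-0.6},{"gripper":-1,"tx":25,"ty":-1,"tz":0,"spin":-0.7}]}}

```text
t: 1.15
position: [409.3, -119.9, 231.3]
orientation: [-1.952, -2.461, -0.002]
force: [0.6, -0.6, -0.3]
grip_width: -0.1
```

```bash
python3 go.py 59 0 130
```

```text
t 1.15 box frame TCP [-118.89  133.8 ] z 231.25 yaw 103.16 F [ 0.6 -0.6 -0.3] Fx_box -0.7 w -0.14184880314084222 j [-0.45  0.1   1.86  0.    1.18 -0.68] world [ 409.3 -119.9  231.3]
move cm [17.79 13.36 10.16] spin -0.001
```

Request:
{"name": "step_arm", "arguments": {"rows": [{"gripper":-1,"tx":3.6,"ty":2.7,"tz":0,"spin":0},{"gripper":-1,"tx":7.2,"ty":5.4,"tz":0,"spin":0},{"gripper":-1,"tx":11,"ty":8,"tz":1,"spin":0},{"gripper":-1,"tx":14.5,"ty":11,"tz":2,"spin":0},{"gripper":-1,"tx":17.8,"ty":13.4,"tz":4,"spin":0}]}}

```text
t: 1.65
position: [501.3, 86.2, 192.3]
orientation: [1.95, 2.46, 0.006]
force: [0.5, -0.1, -0.0]
grip_width: 0.1
```

Request:
{"name": "step_arm", "arguments": {"rows": [{"gripper":-1,"tx":0,"ty":0,"tz":0,"spin":0},{"gripper":-1,"tx":0,"ty":0,"tz":0,"spin":0}]}}

```text
t: 1.85
position: [500.9, 87.1, 191.6]
orientation: [1.947, 2.464, 0.004]
force: [0.2, 0.5, 0.5]
grip_width: 0.0
```

```bash
python3 go.py 59 0 60;  python3 - <<'E'
from workcell import manip
import cv2,numpy as np
for n in("wrist",):
    c=manip.calibration(n)
    p,d=manip.grab_frame(n);cv2.imwrite(f"pics/{n}1.png",p);np.savez(f"pics/{n}1.npz",p=p,d=d,r=np.array(c["rvec"]),t=np.array(c["tvec"]),k=np.array([c["vfov"],c["cx"],c["cy"]]))
E
python3 fit.py 1 wrist
```

```text
t 1.85 box frame TCP [61.74 -2.65] z 191.59 yaw 103.36 F [0.2 0.5 0.5] Fx_box 0.5 w 0.049850530411191585 j [ 0.04  0.27  1.76  0.    1.11 -0.2 ] world [500.9  87.1 191.6]
move cm [-0.28 -0.3  13.16] spin 0.003
wrist 1 16939 [321. 163.] [[500.45, 78.13], [86.25, 195.33], 13.11] zmed 37.8
wrist 2 2769 [453. 120.] [[599.69, 165.4], [70.22, 29.68], 13.41] zmed 30.4
wrist 3 5181 [186. 195.] [[377.19, 38.6], [47.7, 99.55], 3.11] zmed 30.7
wrist 4 717 [440. 263.] [[632.58, 30.65], [28.83, 29.21], 30.04] zmed 32.7
wrist 5 224 [325. 342.] [[540.79, -76.57], [4.71, 13.47], 80.01] zmed 42.1
 tab 46667 [[495.75, 87.19], [109.38, 40.24], 13.63] [495.90749531  98.02025686 265.68819751]
 cover [[510.83, 38.75], [64.33, 51.6], 13.74] [506.75599734  46.764009    39.56551294]
```

View pics/wrist1.png

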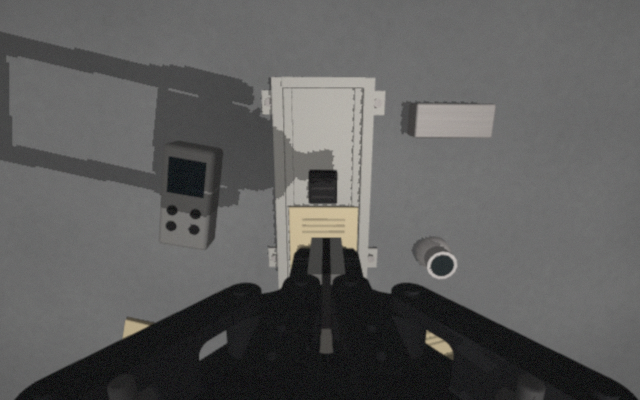

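The wrist view shows the tab at (322,187), the cover's front edge at row 206, and the fingers shut. I'll cross-check the tab point and its height.

Run:
```python
from h import *
p,d,r,t,k=load("pics/wrist1.npz");W=cloud(d,r,t,k)
A=np.radians(103.2);O=np.array([512.4,26.4]);e=np.array([np.cos(A),np.sin(A)]);n=np.array([-e[1],e[0]])
q=W.copy();q[...,0]=(W[...,:2]-O)@e;q[...,1]=(W[...,:2]-O)@n
for u,v in [(322,187),(322,180),(322,218),(322,130)]: print(u,v,q[v,u].round(1))
m=(p.max(-1)<70);m[:165]=0;m[206:]=0;m[:,:300]=0;m[:,345:]=0
z=q[m];z=z[(z[:,2]>36)&(z[:,2]<50)];print(len(z),np.percentile(z,[2,50,98],axis=0).round(1))
c=m*0; cc=q[206:235,285:360].reshape(-1,3);cc=cc[(cc[:,2]>37)&(cc[:,2]<41)]
print(np.percentile(cc,[1,99],axis=0).round(1))
```

```text
322 187 [57.5 -0.1 42.5]
322 180 [63.6 -0.1 41.5]
322 218 [27.2 -0.1 39.8]
322 130 [106.7   0.   31.2]
902 [[ 43.3 -12.6  39.1]
 [ 58.1  -0.1  41.5]
 [ 71.8  11.5  43.1]]
[[ 11.1 -34.2  37.5]
 [ 38.4  33.8  40.9]]
```

Request:
{"name": "step_arm", "arguments": {"rows": [{"gripper":-1,"tx":-0.15,"ty":-0.3,"tz":3,"spin":0},{"gripper":-1,"tx":-0.2,"ty":-0.3,"tz":6,"spin":0},{"gripper":-1,"tx":-0.2,"ty":-0.3,"tz":9,"spin":0},{"gripper":-1,"tx":-0.2,"ty":-0.3,"tz":12,"spin":0},{"gripper":-1,"tx":-0.2,"ty":-0.3,"tz":13,"spin":0}]}}

```text
t: 2.4
position: [496.9, 82.0, 60.5]
orientation: [-1.952, -2.461, -0.0]
force: [-1.2, -0.1, -0.0]
grip_width: 0.3
```

Request:
{"name": "step_arm", "arguments": {"rows": [{"gripper":-1,"tx":0,"ty":0,"tz":0,"spin":0}]}}

```text
t: 2.5
position: [496.1, 81.0, 60.0]
orientation: [-1.953, -2.458, 0.002]
force: [0.1, 0.2, 0.1]
grip_width: -0.0
```

```bash
python3 go.py 59 0 32.5
```

```text
t 2.5 box frame TCP [56.85  3.45] z 60.03 yaw 103.07 F [0.1 0.2 0.1] Fx_box 0.1 w -0.03782324392188718 j [ 0.02  0.45  1.89  0.    0.8  -0.2 ] world [496.1  81.   60. ]
move cm [0.21 0.35 2.75] spin -0.002
```

Request:
{"name": "step_arm", "arguments": {"rows": [{"gripper":-1,"tx":0.2,"ty":0.3,"tz":0,"spin":0},{"gripper":-1,"tx":0.2,"ty":0.3,"tz":0.5,"spin":0},{"gripper":-1,"tx":0.2,"ty":0.3,"tz":1.0,"spin":0},{"gripper":-1,"tx":0.2,"ty":0.3,"tz":1.2,"spin":0}]}}

```text
t: 2.9
position: [498.7, 83.6, 48.2]
orientation: [-1.953, -2.459, 0.001]
force: [-0.1, 0.1, 0.1]
grip_width: -0.2
```

```bash
python3 go.py 59 0 32.5
```

```text
t 2.9 box frame TCP [58.85  0.24] z 48.16 yaw 103.08 F [-0.1  0.1  0.1] Fx_box 0.1 w -0.19404692324914088 j [ 0.03  0.48  1.89  0.    0.77 -0.2 ] world [498.7  83.6  48.2]
move cm [0.01 0.03 1.57] spin -0.002
```

Request:
{"name": "step_arm", "arguments": {"rows": [{"gripper":-1,"tx":0,"ty":0,"tz":0.5,"spin":0},{"gripper":-1,"tx":0,"ty":0,"tz":0.8,"spin":0},{"gripper":-1,"tx":0,"ty":0,"tz":1.0,"spin":0}]}}

```text
t: 3.2
position: [498.8, 83.7, 38.1]
orientation: [-1.953, -2.459, 0.001]
force: [-0.7, -0.1, 7.2]
grip_width: 0.1
```

```bash
python3 go.py 59 0 32
```

```text
t 3.2 box frame TCP [58.95  0.19] z 38.15 yaw 103.09 F [-0.7 -0.1  7.2] Fx_box 0.1 w 0.14670412255258394 j [ 0.03  0.49  1.9   0.    0.75 -0.2 ] world [498.8  83.7  38.1]
move cm [0.   0.02 0.61] spin -0.002
```

The tips are on the tab: 7 N, matching the 6 N given. I'll press on to the bottom.

Request:
{"name": "step_arm", "arguments": {"rows": [{"gripper":-1,"tx":0,"ty":0,"tz":0.2,"spin":0},{"gripper":-1,"tx":0,"ty":0,"tz":0.4,"spin":0},{"gripper":-1,"tx":0,"ty":0,"tz":0.55,"spin":0},{"gripper":-1,"tx":0,"ty":0,"tz":0.6,"spin":0},{"gripper":-1,"tx":0,"ty":0,"tz":0.6,"spin":0}]}}

```text
t: 3.7
position: [498.8, 83.7, 32.3]
orientation: [-1.953, -2.459, 0.001]
force: [-0.8, 0.1, 4.1]
grip_width: 0.1
```

```bash
python3 go.py 59 0 32
```

```text
t 3.7 box frame TCP [58.93  0.17] z 32.27 yaw 103.1 F [-0.8  0.1  4.1] Fx_box 0.3 w 0.07475459076151077 j [ 0.03  0.5   1.9   0.    0.74 -0.2 ] world [498.8  83.7  32.3]
move cm [0.01 0.02 0.03] spin -0.002
```

Now I'll press slightly further to find the bottom stop.

Request:
{"name": "step_arm", "arguments": {"rows": [{"gripper":-1,"tx":0,"ty":0,"tz":0.08,"spin":0},{"gripper":-1,"tx":0,"ty":0,"tz":0.12,"spin":0},{"gripper":-1,"tx":0,"ty":0,"tz":0.12,"spin":0}]}}

```text
t: 4.0
position: [498.8, 83.8, 31.9]
orientation: [-1.953, -2.46, 0.001]
force: [-3.2, -0.5, 14.8]
grip_width: -0.3
```

```bash
python3 go.py 59 0 75
```

```text
t 4.0 box frame TCP [58.95  0.12] z 31.91 yaw 103.11 F [-3.2 -0.5 14.8] Fx_box 0.3 w -0.29599074088723926 j [ 0.03  0.5   1.91  0.    0.73 -0.2 ] world [498.8  83.8  31.9]
move cm [ 0.01  0.01 -4.31] spin -0.002
```

Bottomed: force rose to 15 N at z = 31.9, against 32 given. Next I'll lift and go behind the rib.

Request:
{"name": "step_arm", "arguments": {"rows": [{"gripper":-1,"tx":0,"ty":0,"tz":-2,"spin":0},{"gripper":-1,"tx":0,"ty":0,"tz":-4.5,"spin":0},{"gripper":-1,"tx":-2,"ty":0,"tz":-5,"spin":0},{"gripper":-1,"tx":-5,"ty":0,"tz":-5,"spin":0},{"gripper":-1,"tx":-8.2,"ty":0,"tz":-5,"spin":0}]}}

```text
t: 4.5
position: [517.7, 3.5, 82.2]
orientation: [-1.951, -2.462, 0.0]
force: [-0.0, -0.0, -0.3]
grip_width: 0.0
```

Request:
{"name": "step_arm", "arguments": {"rows": [{"gripper":-1,"tx":0,"ty":0,"tz":0,"spin":0},{"gripper":-1,"tx":0,"ty":0,"tz":0,"spin":0}]}}

```text
t: 4.7
position: [517.6, 3.1, 81.9]
orientation: [-1.953, -2.459, 0.0]
force: [0.3, -0.6, 0.2]
grip_width: -0.0
```

```bash
python3 - <<'E'
from workcell import manip
import cv2,numpy as np
for n in("wrist","scene"):
    c=manip.calibration(n)
    p,d=manip.grab_frame(n);cv2.imwrite(f"pics/{n}2.png",p);np.savez(f"pics/{n}2.npz",p=p,d=d,r=np.array(c["rvec"]),t=np.array(c["tvec"]),k=np.array([c["vfov"],c["cx"],c["cy"]]))
cv2.imwrite("pics/s2z.png",cv2.resize(p[120:320,270:490],(770,590)))
E
python3 go.py -23 0 43
```

```text
t 4.8 box frame TCP [-22.73   0.54] z 81.82 yaw 103.2 F [1.  0.4 0.3] Fx_box 0.1 w -0.007056274373714266 j [-0.13  0.43  1.84  0.    0.87 -0.36] world [517.1   4.1  81.8]
move cm [-0.03  0.06  3.88] spin 0.0
```

View pics/wrist2.png

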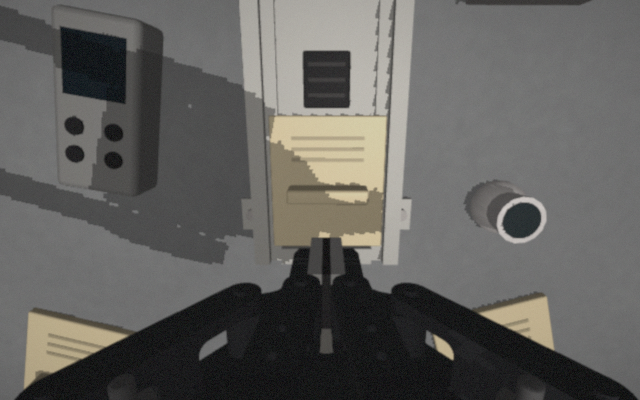

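View pics/s2z.png

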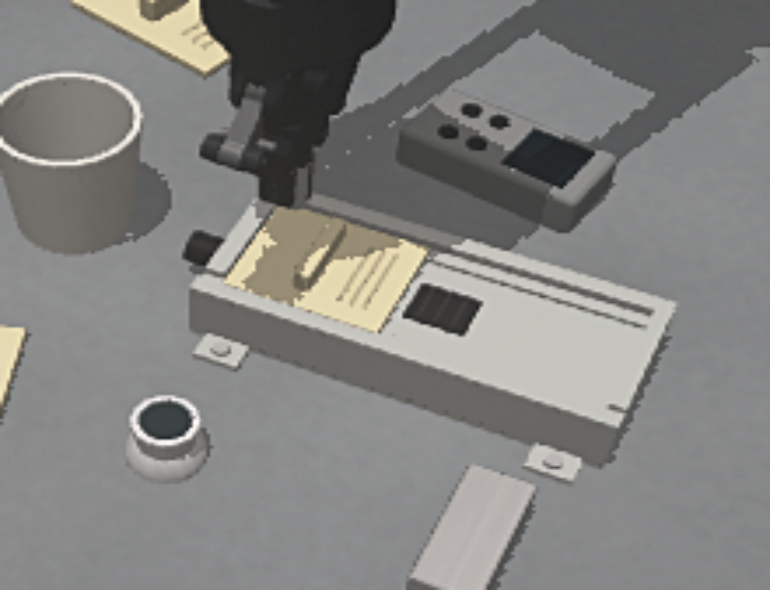

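The tab is flush with the ledge, the cover is still seated, and the fingers are behind the rib. I'll lower beside the rib, clear of the plate.

Request:
{"name": "step_arm", "arguments": {"rows": [{"gripper":-1,"tx":-0.1,"ty":0.05,"tz":1.5,"spin":0},{"gripper":-1,"tx":-0.1,"ty":0.05,"tz":3,"spin":0},{"gripper":-1,"tx":-0.1,"ty":0.05,"tz":3.7,"spin":0},{"gripper":-1,"tx":-0.1,"ty":0.05,"tz":3.7,"spin":0}]}}

```text
t: 5.2
position: [516.4, 4.2, 43.9]
orientation: [-1.948, -2.46, 0.003]
force: [0.8, -0.1, -0.3]
grip_width: -0.2
```

```bash
python3 go.py -20 0 43.5
```

```text
t 5.2 box frame TCP [-22.55   1.13] z 43.86 yaw 103.26 F [ 0.8 -0.1 -0.3] Fx_box -0.3 w -0.22456991332478216 j [-0.13  0.49  1.87  0.    0.78 -0.36] world [516.4   4.2  43.9]
move cm [0.25 0.11 0.04] spin 0.001
```

Request:
{"name": "step_arm", "arguments": {"rows": [{"gripper":-1,"tx":0.2,"ty":0.1,"tz":0,"spin":0},{"gripper":-1,"tx":0.5,"ty":0.1,"tz":0,"spin":0},{"gripper":-1,"tx":0.9,"ty":0.1,"tz":0,"spin":0},{"gripper":-1,"tx":1.3,"ty":0.1,"tz":0,"spin":0},{"gripper":-1,"tx":1.7,"ty":0.1,"tz":0,"spin":0}]}}

```text
t: 5.7
position: [513.9, 21.2, 44.3]
orientation: [-1.948, -2.461, 0.002]
force: [0.2, -2.1, 1.2]
grip_width: -0.2
```

```bash
python3 go.py 68 0 43.5
```

```text
t 5.7 box frame TCP [-5.44 -0.27] z 44.31 yaw 103.26 F [ 0.2 -2.1  1.2] Fx_box -2.1 w -0.2201269186981509 j [-0.09  0.49  1.88  0.    0.78 -0.33] world [513.9  21.2  44.3]
move cm [ 7.34 -0.02  0.09] spin 0.001
```

Pushing with about 2 N; the cover is sliding.

Request:
{"name": "step_arm", "arguments": {"rows": [{"gripper":-1,"tx":0.6,"ty":0,"tz":0,"spin":0},{"gripper":-1,"tx":1.2,"ty":0,"tz":0,"spin":0},{"gripper":-1,"tx":1.8,"ty":0,"tz":0,"spin":0},{"gripper":-1,"tx":2.4,"ty":0,"tz":0,"spin":0},{"gripper":-1,"tx":3.0,"ty":0,"tz":0,"spin":0}]}}

```text
t: 6.2
position: [507.0, 50.9, 44.4]
orientation: [-1.948, -2.461, 0.002]
force: [0.6, -1.5, 0.3]
grip_width: 0.1
```

```bash
python3 go.py 68 0 43.5
```

```text
t 6.2 box frame TCP [25.06 -0.3 ] z 44.41 yaw 103.27 F [ 0.6 -1.5  0.3] Fx_box -1.6 w 0.07349435546192729 j [-0.04  0.49  1.89  0.    0.77 -0.27] world [507.   50.9  44.4]
move cm [ 4.29 -0.02  0.1 ] spin 0.001
```

Request:
{"name": "step_arm", "arguments": {"rows": [{"gripper":-1,"tx":0.8,"ty":0,"tz":0,"spin":0},{"gripper":-1,"tx":1.6,"ty":0,"tz":0,"spin":0},{"gripper":-1,"tx":2.4,"ty":0,"tz":0,"spin":0},{"gripper":-1,"tx":3.2,"ty":0,"tz":0,"spin":0},{"gripper":-1,"tx":3.8,"ty":0,"tz":0,"spin":0}]}}

```text
t: 6.7
position: [497.9, 88.6, 44.4]
orientation: [-1.947, -2.461, 0.002]
force: [0.8, -1.3, 1.1]
grip_width: -0.0
```

Request:
{"name": "step_arm", "arguments": {"rows": [{"gripper":-1,"tx":0.3,"ty":0,"tz":0,"spin":0},{"gripper":-1,"tx":0.5,"ty":0,"tz":0,"spin":0},{"gripper":-1,"tx":0.5,"ty":0,"tz":0,"spin":0}]}}

```text
t: 7.0
position: [496.5, 93.9, 44.3]
orientation: [-1.947, -2.461, 0.002]
force: [-0.0, -0.0, 0.6]
grip_width: 0.0
```

```bash
python3 go.py 68 0 43.5;python3 - <<'E'
from workcell import manip
import cv2,numpy as np
for n in("scene",):
    c=manip.calibration(n)
    p,d=manip.grab_frame(n);cv2.imwrite(f"pics/{n}3.png",p)
cv2.imwrite("pics/s3z.png",cv2.resize(p[120:320,270:490],(770,590)))
E
```

```text
t 7.0 box frame TCP [69.32  0.09] z 44.34 yaw 103.3 F [-0.  -0.   0.6] Fx_box -0.0 w 0.006732159550557619 j [ 0.05  0.48  1.9   0.    0.77 -0.18] world [496.5  93.9  44.3]
move cm [-0.13  0.01  0.08] spin 0.002
```

View pics/s3z.png

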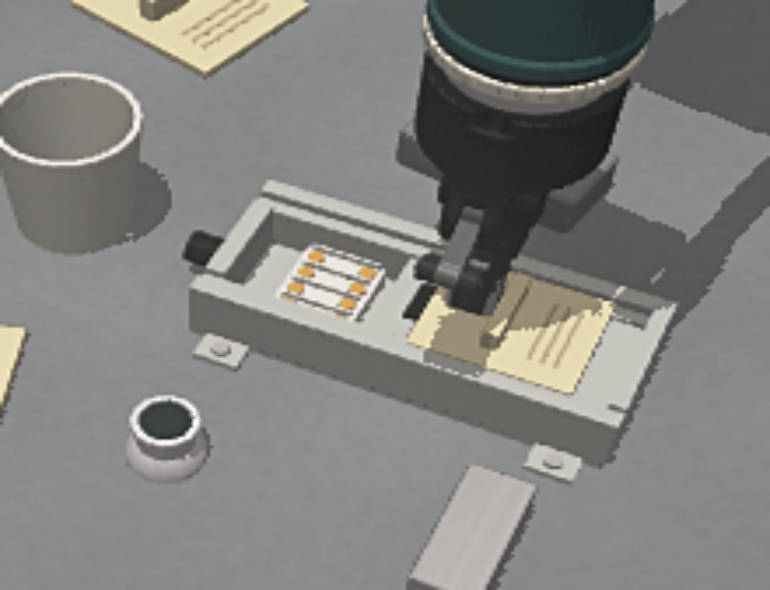

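The compartment with its terminals lies open and the cover lies flat on the ledge. I'll back off and lift away.

Request:
{"name": "step_arm", "arguments": {"rows": [{"gripper":-1,"tx":-0.3,"ty":0,"tz":0,"spin":0},{"gripper":-1,"tx":-0.4,"ty":0,"tz":-0.5,"spin":0},{"gripper":-1,"tx":-0.4,"ty":0,"tz":-4,"spin":0},{"gripper":-1,"tx":-0.4,"ty":0,"tz":-8,"spin":0},{"gripper":-1,"tx":-3,"ty":0,"tz":-12,"spin":0}]}}

```text
t: 7.55
position: [502.6, 65.6, 165.5]
orientation: [-1.944, -2.461, 0.003]
force: [1.0, -0.2, -0.4]
grip_width: -0.0
```

Request:
{"name": "step_arm", "arguments": {"rows": [{"gripper":-1,"tx":-5,"ty":0,"tz":-3,"spin":0},{"gripper":-1,"tx":-10,"ty":0,"tz":-5,"spin":0},{"gripper":-1,"tx":-15,"ty":0,"tz":-5,"spin":0},{"gripper":-1,"tx":-20,"ty":0,"tz":-5,"spin":0},{"gripper":-1,"tx":-24,"ty":0,"tz":-5,"spin":0}]}}

```text
t: 8.05
position: [558.5, -169.7, 215.7]
orientation: [-1.945, -2.461, 0.002]
force: [1.3, 0.4, 0.6]
grip_width: 0.0
```

Request:
{"name": "step_arm", "arguments": {"rows": [{"gripper":-1,"tx":0,"ty":0,"tz":0,"spin":0},{"gripper":-1,"tx":0,"ty":0,"tz":0,"spin":0},{"gripper":-1,"tx":0,"ty":0,"tz":0,"spin":0}]}}

```text
t: 8.35
position: [557.7, -168.8, 215.5]
orientation: [-1.944, -2.46, 0.002]
force: [0.0, 1.0, 0.0]
grip_width: -0.1
```

```bash
python3 go.py;python3 - <<'E'
from workcell import manip
import cv2,numpy as np
for n in("scene","top"):
    c=manip.calibration(n)
    p,d=manip.grab_frame(n);cv2.imwrite(f"pics/{n}4.png",p);np.savez(f"pics/{n}4.npz",p=p,d=d,r=np.array(c["rvec"]),t=np.array(c["tvec"]),k=np.array([c["vfov"],c["cx"],c["cy"]]))
E
python3 - <<'E'
from h import *
A=np.radians(103.2);O=np.array([512.4,26.4]);e=np.array([np.cos(A),np.sin(A)]);n=np.array([-e[1],e[0]])
for c in("top","scene"):
    p,d,r,t,k=load(f"pics/{c}4.npz");W=cloud(d,r,t,k)
    q=W.copy();q[...,0]=(W[...,:2]-O)@e;q[...,1]=(W[...,:2]-O)@n
    hsv=cv2.cvtColor(p,cv2.COLOR_BGR2HSV)
    m=(hsv[...,1]>45)&(q[...,2]>32)&(q[...,2]<60)&(q[...,0]>36)&(q[...,0]<145)&(abs(q[...,1])<36)
    m=cv2.morphologyEx(m.astype(np.uint8),cv2.MORPH_OPEN,np.ones((3,3)))>0
    z=q[m];rb=z[z[:,2]>47];pl=z[z[:,2]<43]
    print(c,'rib ctr',np.median(rb,0).round(1),'plate ext',np.percentile(pl,[1,99],axis=0).round(1))
    print(cv2.minAreaRect(np.float32(pl[:,:2])))
    C=np.linalg.lstsq(np.c_[pl[:,:2],np.ones(len(pl))],pl[:,2],rcond=None)[0];print('slope',C[:2])
E
python3 fit.py 4 top scene
```

```text
t 8.35 box frame TCP [-200.37    0.46] z 215.53 yaw 103.36 F [0. 1. 0.] Fx_box 1.0 w -0.09330707121823216 j [-0.41  0.35  1.56  0.    1.23 -0.65] world [ 557.7 -168.8  215.5]
top rib ctr [83.4  0.5 50.4] plate ext [[ 51.3 -30.1  34.2]
 [124.4  30.4  40.3]]
((87.58766174316406, 0.022382736206054688), (75.2911148071289, 62.89681625366211), 0.00021144562924746424)
slope [-0.00095889  0.00158268]
scene rib ctr [85.1 -3.  51.9] plate ext [[ 51.6 -32.2  35.5]
 [126.1  30.4  41.2]]
((88.65899658203125, -0.22068023681640625), (66.65544891357422, 76.25183868408203), 89.495361328125)
slope [ 0.00090918 -0.00185132]
top 1 252 [275. 142.] [[632.42, 29.25], [28.64, 28.14], 44.89] zmed 30.4
top 2 764 [193. 161.] [[599.43, 164.55], [69.62, 30.21], 13.2] zmed 27.8
top 3 218 [368. 191.] [[549.22, -120.34], [58.71, 26.24], 46.42] zmed 42.4
top 4 5242 [235. 223.] [[500.72, 75.38], [86.24, 200.7], 12.99] zmed 36.7
top 5 1792 [268. 299.] [[376.55, 37.09], [47.54, 99.6], 2.95] zmed 28.0
 cover [[492.39, 111.4], [62.92, 75.74], 13.02] [491.44630937 114.57974633  36.90673844]
 rib [[493.14, 108.1], [43.98, 8.05], 13.19] [492.56380174 107.9903868   50.41867862]
scene 4 1210 [415. 170.] [[376.67, 38.65], [51.3, 99.31], 3.12] zmed 29.2
scene 5 374 [289. 166.] [[522.19, -124.28], [20.43, 52.5], 46.93] zmed 44.0
scene 6 410 [291. 189.] [[551.94, -92.94], [28.19, 60.56], 47.65] zmed 41.4
scene 7 5292 [401. 226.] [[501.74, 73.09], [89.82, 205.66], 12.73] zmed 37.8
scene 14 301 [317. 263.] [[632.84, 29.87], [29.69, 28.4], 67.51] zmed 31.3
scene 15 962 [405. 301.] [[600.29, 165.15], [71.18, 30.05], 12.9] zmed 29.1
 tab 36 [[504.2, 71.78], [19.32, 6.47], 10.25] [504.20210427  71.7344051   31.32433677]
 cover [[492.63, 112.29], [66.35, 78.03], 12.0] [495.38946261 117.7260131   38.24572373]
 rib [[495.1, 109.44], [41.27, 8.15], 12.98] [496.8790437  109.92161131  51.98658805]
```

View pics/top4.png

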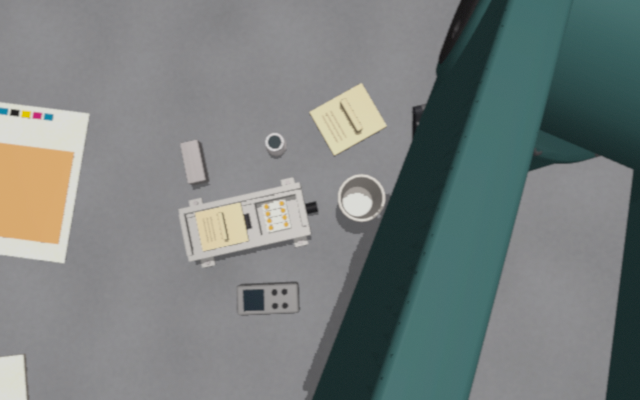

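The top view shows the cover at (222,227) with the compartment open at (277,215), and the bystanders where they were. The cover is at x ≈ 88, y ≈ 0, and flat. The tab is at about 31–32 mm, and the arm is clear.

```bash
python3 -c "
from workcell import manip
print(manip.close_job())"
```

```text
the job is handed in; nothing more can be done
None
```

The snap tab is pressed in and the cover is pushed off its seat on to the ledge, so the whole compartment with the terminals lies open. I handed the job in at about 8.5 s; no verdict was reported.

- **Tab:** I pressed it with shut fingertips until it bottomed, at TCP height 31.9 mm (32 given) with 15 N. The cover was still seated in the picture taken right after. At the end the visible strip of the tab measured about 31 mm high, so it stayed in.
- **Cover:** I pushed it from behind the rib with about 2 N. The last pictures put it at x ≈ 88 mm and y ≈ 0 in the box frame. It is flat (slope under 0.002) and in line with the box.
- **Bystanders:** loupe, block and meter measured within 1.5 mm of where they were at the start. The cup's fitted centre changed by up to about 2 mm on a partial view of its rim.
- **Arm:** it stood clear at z ≈ 215 mm with about zero force.

**Disagreements:** the top camera reads upper surfaces about 2 mm low (rib top 50.4 against 53 mm given), and the scene camera about 1 mm low. They differ by about 1 mm on the cover's x. Both stay well inside the limits. The rib's middle also read y ≈ -3 mm in the scene camera, which sees it at an angle, against 0.5 mm in the top camera.

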